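# Press the long dowel home in the jigged rail

## Task

Take the long dowel out of the rack, feel out the blind hole in the top of the rail that lies in the assembly jig, and press the dowel gently and straight down until it sits fully home on the bottom of the hole, then let go of it. Do not ram it (never push with more than 60 N), and leave the two short dowels and everything else on the saw table where they are.

Things in the scene. Friction and masses are not known exactly. Their poses are not given: they have to be found in the camera images.
- dowel: The long dowel: plain straight wooden cylinder, diameter 18 mm, length 90 mm, about 22 g, square-cut ends without chamfer. Stands upright in one of the three pockets of the rack (which one varies). Origin at the centre of its foot (lower end), z along its axis upwards.
- short_a: A short dowel, diameter 18 mm, length 55 mm, upright in another pocket of the rack. Origin at the centre of its foot. Leave it there.
- short_b: The other short dowel, same size (18 x 55 mm), upright in the remaining pocket. Origin at the centre of its foot. Leave it there.
- rack: Fixed plywood block 70 (its x) x 180 (its y) x 28 mm high with three round pockets in a row along its y axis, at y = -55, 0 and +55 mm, 21 mm wide and 15 mm deep, so each dowel's foot rests 13 mm above the table; a dowel lifts straight out. Origin at the centre of its underside.
- jig: Fixed plywood jig: shallow frame 206 (its x) x 114 (its y) mm, rim 30 mm high. In it a plain wooden rail, 150 x 70 x 48 mm, long side along the jig's x, flat top 58 mm above the table; it is screwed fast but lies off-centre in the jig by 3 to 8 mm, direction unknown. Origin: centre of the underside.
- spot (a point): Point fixed to the jig, 35 mm along its x from its centre, at the height of the rail's top (58 mm above the table): where the mouth of the rail's only hole would be centred if the rail lay centred. The real hole, blind and unchamfered, 19.6 mm wide, is 3 to 8 mm away from it sideways, in an unknown direction, and must be found by feel or sight.
- bottom (a point): Point fixed to the jig, 30 mm straight below spot: the height of the hole's bottom, where the dowel's foot stops hard when home (60 mm of the dowel then stand proud). The hole runs free for its first 18 mm; its last 12 mm are tight: driving the dowel there takes a steady push of about 8 to 10 N, and it stays where it is left.
- push_stick: Bystander: black plastic push stick lying flat, about 290 x 60 x 12 mm, origin under its middle.
- tape: Bystander: yellow and black tape measure standing, 68 x 34 x 66 mm, origin at the centre of its underside.
- glue: Bystander: white glue bottle standing, 60 mm in diameter, 170 mm high, origin at the centre of its underside.
- hammer: Bystander: hammer lying flat, about 260 mm long, origin under its middle.
- offcut: Bystander: flat wooden offcut 75 x 45 x 22 mm, origin at the centre of its underside, lying between the rack and the jig.
- square: Bystander: steel carpenter's square lying flat, blade 200 x 24 mm, stock 110 mm long and 16 mm high, origin on the blade, 40 mm from the stock.
Things that resemble listed ones, but are neither listed nor needed, are in the scene too. What is shaped like the dowel but yellow is not meant.

How it is judged:
By the outcome, as a careful person would: the job done as asked, in the order asked, and still so for the second after the job is handed in, with the robot touching nothing.
It also fails if it takes over 72 s, if anything falls off the work surface, if the arm or the gripper's body presses on something with over 40 N, if the wrist force passes 120 N, or if a joint passes its speed limit or range.

## Robot

A 7-joint arm with a two-finger parallel gripper is mounted at the origin on the work surface. World frame = base frame: x ahead of the robot, y to its left, z up, the work surface at z = 0. Lengths are in m, angles in rad, forces in N, time in s.
With the tool pointing down it reaches from about 0.425 to 0.95 m from the base axis. Payload 4.7 kg.
Tool frame: the origin (TCP) lies on the centre line of the jaws, within the pads' length; the fingertips stand robot.nose_length ahead of it and the grasp point (between the pads) lies 8 mm behind it (robot.nose_length is the distance from the TCP to the fingertips, in m); z points along the fingers, y is the line along which they close (so a half turn about z gives the same grasp; the last joint's range is limited). The gripper opens to 85 mm and grips with 20 to 120 N. Pads are 22 mm wide; open, the fingers measure 114 mm over their backs; the gripper's body (76 mm by 85 mm) begins 54 mm behind the grasp point. The pads swing forward as they close: fully open they stand 13 mm farther back than shut.
Start: joints at [-1.167, 0.469, -0.049, 1.532, 0.024, 1.141, -0.082], TCP at [0.283, 0.613, 0.242] pointing down, gripper open.
Joint ranges: [-2.59, 2.59], [-0.33, 1.99], [-1.39, 1.29], [0.1, 2.45], [-1.04, 4.18], [0.21, 1.99], [-2.66, 2.66]. Speed limits (rad/s): [2.57, 2.57, 3.14, 3.14, 3.14, 3.14, 3.14].

## Interface

Orientations are given as [roll, pitch, yaw] about the fixed x, y, z axes, in that order (R = Rz(yaw) Ry(pitch) Rx(roll)).
In Python, from plant import robot gives the robot as it stands. Calls block until the motion is done:
- robot.goto(position, orientation): joint-space move of the TCP to a pose.
- robot.move_straight(position, vel=0.15, attitude=None, contact_N=None): straight line of the TCP; attitude=None keeps the orientation; vel is the mean speed in m/s. With contact_N (N) it stops when the force on the tool has changed by that much, and returns True; else False.
- robot.move_joints(angles): joint-space move.
- robot.grip(opening, strength=None): opening from 0.0 (shut) to 1.0 (fully open); strength is the grip in N (None keeps the last); returns when the fingers have stopped.
- robot.sleep(seconds).
- robot.inverse_kinematics(position, orientation): joint angles nearest the present ones, or None.
- robot.sense(): the state.
- robot.grab_frame(name): name is "side" or "top"; returns a dict with "image" (480x640x3 uint8, red, green, blue), "range_z" (480x640 float32, m along the optical axis (not along the pixel's ray), 0 where there is no reading), "fx", "fy", "cx", "cy" (pixels), "dist_coeffs" ([k1, k2, p1, p2, k3] as OpenCV has them; the pictures are not rectified), "R" (3x3) and "t" (3): a world point X has camera coordinates R X + t. Camera axes: x right, y down, z forward; pixel columns grow to the right and rows downward; lengths in m; the calibration is good to about 2 mm. A picture is of the moment at which its call begins.
A pose or a line that the arm cannot do raises robot.IKError and nothing moves.
- robot.close_job(): hands the job in; it is judged then, once.
The state is a dict: "t": time; "joint_pos": joint angles; "joint_velocities": joint speeds; "effort": joint torques, N m; "tcp_pos": TCP position; "tcp_rot": TCP orientation; "wrist_force": force on the tool from outside, world axes, zero at the start; "torque": the same for the moment, N m; "opening": opening from 0.0 (shut) to 1.0 (fully open); "gripper_force": force on a finger pad.
Only numpy, scipy, OpenCV 4.12 (cv2) and the standard library are available. Lean on these libraries where they do the work, as an engineer would, in place of code of your own. Each camera call takes 0.05 s, during which the arm holds its last target. There are 200 camera calls.

## Working session

There is one attempt and no reset: what is moved stays moved. The work goes in short steps, each a Python script; the robot and the scene stay as the last script left them, time stands still between calls to the robot, and variables do not carry over. Pictures are saved under pics/ and viewed, at most 10 in all, crops included, and the job is handed in when it is done.

```bash
ls; mkdir -p pics; cat > h.py <<'E'
import numpy as np, cv2, pickle
def cloud(f):
    h,w=f["range_z"].shape
    K=np.array([[f["fx"],0,f["cx"]],[0,f["fy"],f["cy"]],[0,0,1]])
    uv=np.stack(np.meshgrid(np.arange(w),np.arange(h)),-1).reshape(-1,1,2).astype(np.float64)
    n=cv2.undistortPoints(uv,K,np.array(f["dist_coeffs"])).reshape(h,w,2)
    r=np.dstack([n,np.ones((h,w))])
    R=np.array(f["R"]);t=np.array(f["t"])
    d=r@R; C=-R.T@t
    P=C+d*f["range_z"][...,None]
    P[f["range_z"]==0]=np.nan
    return P,d,C
def plane(d,C,u,v,z):
    k=(z-C[2])/d[v,u,2]; return C+d[v,u]*k
E
python3 - <<'E'
from plant import robot
import pickle,cv2
o={}
for n in("top","side"):
    f=robot.grab_frame(n);o[n]=f
    cv2.imwrite(f"pics/{n}0.png",f["image"][...,::-1])
pickle.dump(o,open("f0.pkl","wb"))
print(robot.nose_length,robot.sense())
E
```

```text
pics
0.011 {'t': 0.1, 'joint_pos': array([-1.16690731,  0.46935985, -0.04858549,  1.53354521,  0.02404871,
        1.14098559, -0.08230744]), 'joint_velocities': array([ 5.89344900e-04, -1.80608221e-03,  1.11139927e-04, -8.39065099e-04,
       -9.96677546e-05, -1.23188179e-03, -2.71945542e-04]), 'effort': array([ 4.76445439e-04, -5.11517394e+01, -4.72314167e-02, -2.38389176e+01,
        1.06902182e-02,  4.40881777e-03, -2.73703074e-05]), 'tcp_pos': array([0.28287169, 0.61233138, 0.24137931]), 'tcp_rot': array([-3.13987743e+00,  1.57813193e-05,  2.70879472e+00]), 'wrist_force': array([-0.36244817, -0.70109986, -0.01331153]), 'torque': array([-0.0071136 , -0.01552396,  0.02364064]), 'gripper_force': 0.0, 'opening': 1.0004039962326756}
```

View pics/top0.png

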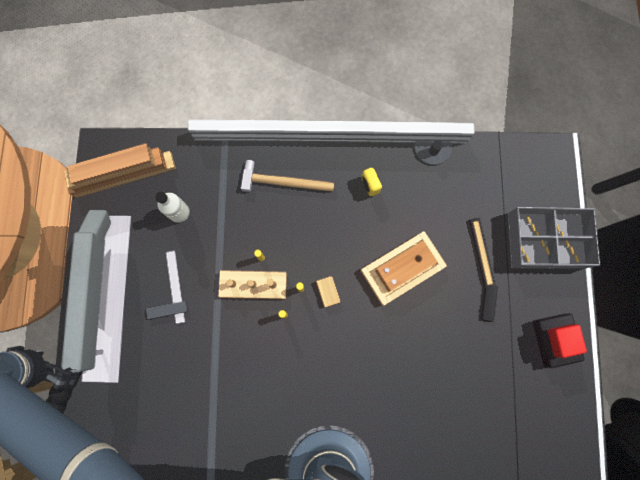

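View pics/side0.png

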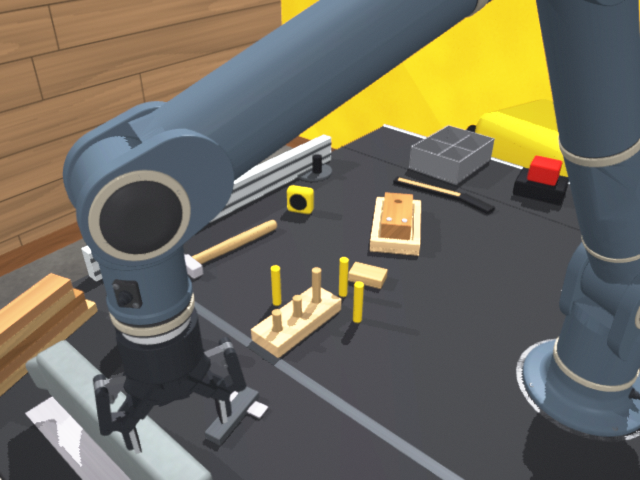

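The top view shows the rack at (252,285), the jig at (403,268) and the dark hole at about (418,258). In the side view the tall wooden dowel is at (317,285), in the rack's jig-side pocket.

Candidates in the side view:
- wooden (317,285): tall
- wooden (297,305): short
- wooden (277,320): short
- yellow (276,285), (343,277) and (358,302): excluded by colour

I choose (317,285), which should be about (272,285) in the top view, and will check it in a close crop.

```bash
cat > m.py <<'E'
from h import *
o=pickle.load(open("f0.pkl","rb"))
a=o["top"]["image"][235:335,205:455]; b=o["side"]["image"][255:355,240:380]
cv2.imwrite("pics/crop.png",np.vstack([cv2.resize(a,(800,320),interpolation=cv2.INTER_CUBIC),np.pad(cv2.resize(b,(392,280),interpolation=cv2.INTER_CUBIC),((0,0),(0,408),(0,0)))])[...,::-1])
for n in("top","side"):
    P,d,C=cloud(o[n]); im=o[n]["image"].astype(int); z=P[...,2]
    print(n,"C",C.round(3),"table z",np.nanmedian(z[(z<.02)&(z>-.02)]))
    # dowel tops by height; wood coloured
    yel=(im[...,2]<60)&(im[...,0]>150)&(im[...,1]>130)
    x,y=P[...,0],P[...,1]
    for lo,hi,nm in((.095,.115,"long top"),(.06,.075,"short top"),(.053,.062,"rail"),(.024,.034,"rack/jig rim")):
        m=((z>lo)&(z<hi)).astype(np.uint8)
        k,l,s,c=cv2.connectedComponentsWithStats(m)
        for i in range(1,k):
            q=P[l==i]
            if s[i,4]>6 and .35<np.hypot(*q[:,:2].mean(0))<1.0:
                rc=cv2.minAreaRect((q[:,:2]*1000).astype(np.float32))
                print(nm,c[i].round(1),s[i,4],q.mean(0).round(4),"col",im[l==i].mean(0).round(),"rect",np.round(rc[0],1),np.round(rc[1],1),round(rc[2],1))
P,d,C=cloud(o["top"])
im=o["top"]["image"]; g=im.sum(2)
print(g[250:268,408:430])
m=np.zeros(g.shape,bool); m[252:265,411:426]=True
v,u=np.where(m&(g<150)); print(len(u),u.mean(),v.mean(), np.mean([plane(d,C,a,b,.058) for a,b in zip(u,v)],0))
E
python3 m.py
```

```text
top C [0.374 0.036 1.331] table z 0.00028438396721397474
long top [108.4 164. ] 1607 [0.7946 0.5982 0.1084] col [208. 154. 108.] rect [796.5 598.6] [ 55.2 222.1] 17.1
long top [171.8 206.9] 148 [0.6774 0.4179 0.1075] col [189. 192. 184.] rect [682.5 422.9] [45.9 57.9] 40.4
long top [ 98.3 280.6] 595 [0.4837 0.5977 0.106 ] col [104. 108. 109.] rect [465.8 598. ] [410.4  49.9] 5.9
long top [270.  282.2] 41 [0.483  0.1548 0.1023] col [222. 188. 133.] rect [483.7 154.6] [15.4 15.6] 87.9
long top [570.7 342.5] 257 [ 0.3338 -0.6178  0.097 ] col [247.  77.  72.] rect [ 338.1 -618.2] [69.5 65.4] 9.0
long top [574.6 328.8] 11 [ 0.3684 -0.631   0.0969] col [249.  83.  79.] rect [ 368.2 -629.8] [13.4  8.7] 54.9
long top [559.4 333.7] 10 [ 0.3561 -0.5894  0.097 ] col [249.  76.  72.] rect [ 355.4 -589.1] [ 5.2 10.4] 86.6
long top [578.2 333.7] 9 [ 0.356  -0.6393  0.0976] col [251.  84.  81.] rect [ 355.6 -638.5] [ 4.9 10.5] 78.7
short top [329.5 127.3] 2333 [0.9199 0.0035 0.0711] col [219. 221. 222.] rect [ 9.225e+02 -5.000e-01] [798.6  36.6] 89.8
short top [132.9 167.4] 318 [0.7991 0.547  0.066
[... 20696 characters left out ...]
 495 493 496 486 487 489 505 505 500 502 501 500
  488 505 490 492]
 [495 499 505 491 491 483 486 486 491 495 502 514 508 501 500 500 502 498
  495 493 498 494]
 [498 499 489 491 492 481 492 495 487 505 508 500 507 494 506 499 502 496
  501 487 503 510]
 [498 500 483 483 486 493 496 503 505 504 506 498 503 499 501 496 489 497
  497 506 510 533]
 [498 487 489 487 489 501 507 506 509 497 498 506 489 494 492 502 497 489
  506 531 561 600]]
0 nan nan nanm.py:23: RuntimeWarning: Mean of empty slice.
  v,u=np.where(m&(g<150)); print(len(u),u.mean(),v.mean(), np.mean([plane(d,C,a,b,.058) for a,b in zip(u,v)],0))
  ret = ret.dtype.type(ret / rcount)
  return _methods._mean(a, axis=axis, dtype=dtype,
```

View pics/crop.png

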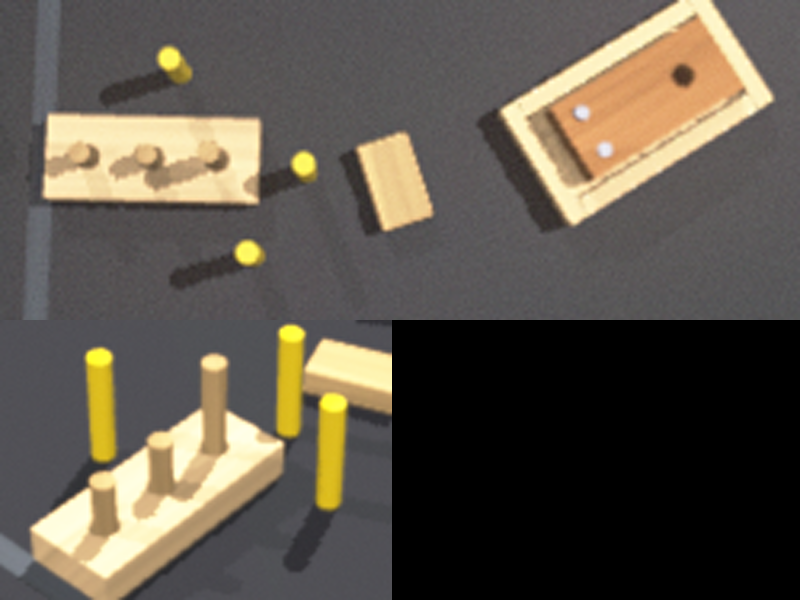

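The crop confirms the choice: the tall natural-wood dowel is in the rack's right pocket, at (272,285) in the top view. The yellow lookalikes stand outside the rack, and the hole is the dark disc at crop (683,75). Next I compute the hole's position and grasp the dowel.

```bash
cat > hole.py <<'E'
from h import *
o=pickle.load(open("f0.pkl","rb"))
for n,(u0,u1,v0,v1) in {"top":(411,426,251,266),"side":(388,408,192,210)}.items():
    f=o[n];P,d,C=cloud(f); g=f["image"].sum(2).astype(float)[v0:v1,u0:u1]
    bg=np.percentile(g,80); w=np.clip((bg-60-g)/(bg-60-g.min()),0,1)
    k,l,s,c=cv2.connectedComponentsWithStats((w>0).astype(np.uint8)); i=1+s[1:,4].argmax(); w=w*(l==i)
    v,u=np.mgrid[v0:v1,u0:u1]
    X=C+d[v0:v1,u0:u1]*((.058-C[2])/d[v0:v1,u0:u1,2])[...,None]
    print(n,(w*u).sum()/w.sum(),(w*v).sum()/w.sum(),(X*w[...,None]).sum((0,1))/w.sum(),s[i])
    q=X[(l==i)][:,:2]; print("ext mid",(q.max(0)+q.min(0))/2,np.ptp(q,0))
E
python3 hole.py
python3 - <<'E'
from plant import robot
from math import pi
import numpy as np
def st(): 
    s=robot.sense(); print(round(s["t"],2),s["tcp_pos"].round(4),s["tcp_rot"].round(3),s["wrist_force"].round(1),s["torque"].round(2),round(s["opening"],3),s["gripper_force"])
x,y=.4835,.1555
robot.goto([x,y,.20],[pi,0,pi/2]); st()
robot.grip(.6)
robot.move_straight([x,y,.075],vel=.12); st()
robot.grip(0.0,40); st()
robot.move_straight([x,y,.078],vel=.03); st()
robot.move_straight([x,y,.20],vel=.15); st()
E
```

```text
top 417.8967483620481 258.1185391895171 [ 0.55500458 -0.23529303  0.058     ] [ 3  3  9  9 54]
ext mid [ 0.55535275 -0.23554834] [0.02168165 0.02166856]
side 399.4562219637813 192.2892507060973 [ 0.57886319 -0.27571333  0.058     ] [ 0  0 20  3 43]
ext mid [ 0.58059688 -0.27321705] [0.04248537 0.03284506]
1.92 [0.4835 0.1573 0.2   ] [ 3.141e+00 -1.000e-03  1.574e+00] [-0.3  0.7  0.5] [ 0.01  0.01 -0.01] 0.999 0.0
3.54 [0.4841 0.1556 0.0756] [ 3.140e+00 -1.000e-03  1.571e+00] [-0.5 -0.4  0.4] [ 0.06  0.01 -0.03] 0.602 0.0
3.94 [0.4841 0.1557 0.0754] [ 3.14  -0.     1.571] [ 1.  -0.4  0.7] [ 0.   -0.24 -0.01] 0.198 38.98084759712219
4.19 [0.484  0.1556 0.0784] [ 3.14  -0.     1.571] [1.7 0.3 0.8] [-0.07 -0.34 -0.  ] 0.196 39.26469326019287
5.16 [0.4825 0.1553 0.1991] [-3.139e+00  1.000e-03  1.571e+00] [-0.2 -0.8 -0.3] [ 0.02 -0.05  0.01] 0.204 39.35603141784668
```

The dowel is gripped and lifted. From the top view the mouth of the hole is at (0.5552,-0.2354), which agrees with the rail outline. I go there and probe in a spiral.

```bash
cat > probe.py <<'E'
from plant import robot
import numpy as np, cv2
from math import pi
def st(tag=""):
    s=robot.sense(); print(tag,round(s["t"],2),s["tcp_pos"].round(4),s["tcp_rot"].round(3),s["wrist_force"].round(1),s["torque"].round(2),round(s["opening"],3)); return s
def search(pts,zt=.1235,zb=.1135):
    for p in pts:
        robot.move_straight([*p,zt],vel=.05)
        hit=robot.move_straight([*p,zb],vel=.02,contact_N=4)
        s=st(f"{np.round(p,4)} {hit}")
        if s["tcp_pos"][2]<.1175: print("IN"); return True
    return False
E
python3 - <<'E'
from probe import *
c=np.array([.5552,-.2354])
robot.goto([*c,.20],[pi,0,pi/2])
robot.move_straight([*c,.13],vel=.12); st()
f=robot.grab_frame("side"); cv2.imwrite("pics/s1.png",cv2.resize(f["image"][130:250,330:490],(800,600),interpolation=cv2.INTER_CUBIC)[...,::-1])
pts=[c]+[c+.001*np.array([np.cos(a),np.sin(a)]) for a in np.arange(6)*pi/3]
print(search(pts))
E
```

```text
7.37 [ 0.5557 -0.2355  0.1305] [3.141 0.    1.571] [-1.  -1.   0.9] [-0.04 -0.01  0.01] 0.204
[ 0.5552 -0.2354] False 8.35 [ 0.5556 -0.2355  0.1134] [3.141 0.    1.571] [ 2.9  0.1 -2.1] [-0.21 -0.7  -0.01] 0.198
IN
True
```

View pics/s1.png

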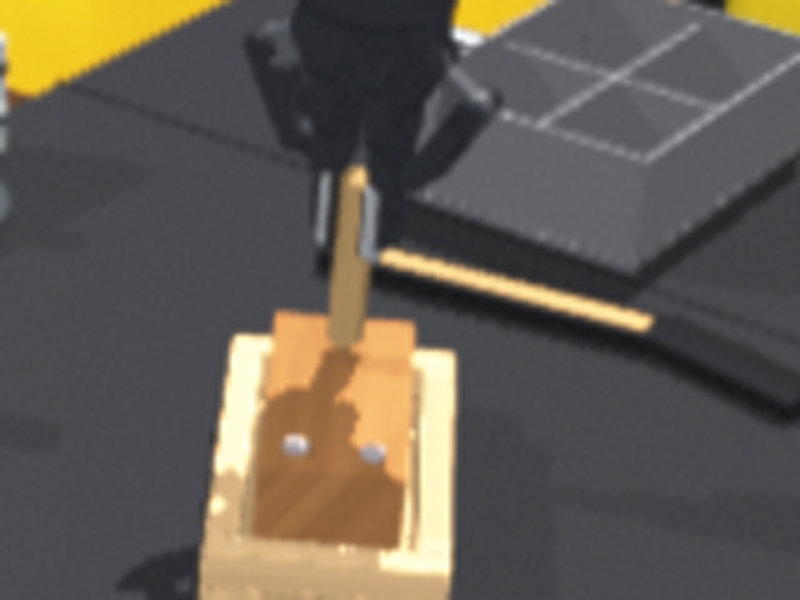

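The picture shows the dowel upright, crop foot at about (345,340), over the hole. The first probe went 7 mm below the rail's top with almost no resistance. Side force is 2.9 N in +x, so I ease that way and go down the free part in steps.

```bash
python3 - <<'E'
from probe import *
p=np.array([.5552,-.2354])
for z in (.1134,.110,.1065,.1035):
    hit=robot.move_straight([*p,z],vel=.02,contact_N=8)
    robot.sleep(.1); s=st(hit)
    f=s["wrist_force"]; 
    p=p+np.clip(f[:2]*1.5e-4,-5e-4,5e-4); print(p.round(4))
robot.move_straight([*p,.1035],vel=.02); robot.sleep(.15); st()
E
```

```text
False 8.7 [ 0.5555 -0.2354  0.1134] [3.141 0.    1.571] [ 2.6 -0.4 -2.9] [-0.21 -0.91 -0.01] 0.196
[ 0.5556 -0.2355]
False 9.12 [ 0.5557 -0.2355  0.11  ] [3.141 0.    1.571] [ 1.7 -0.7 -0.8] [-0.16 -0.72  0.04] 0.2
[ 0.5558 -0.2356]
False 9.55 [ 0.5557 -0.2355  0.1063] [-3.141 -0.     1.571] [ 2.4 -0.7 -1.1] [-0.16 -0.75  0.03] 0.202
[ 0.5562 -0.2357]
False 9.95 [ 0.5559 -0.2355  0.1032] [-3.141 -0.     1.571] [ 1.9 -1.1 -1.2] [-0.21 -0.5   0.01] 0.195
[ 0.5565 -0.2358]
 10.35 [ 0.556  -0.2357  0.1034] [-3.141e+00 -1.000e-03  1.571e+00] [ 0.2  0.4 -0. ] [ 0.04 -0.03 -0.02] 0.198
```

Side forces are now nulled at 17 mm depth. I tighten the grip and press slowly through the tight part, stopping at the bottom on a force rise.

```bash
python3 - <<'E'
from probe import *
p=np.array([.5564,-.2358])
robot.grip(0.0,90); st("grip")
for z in np.arange(.1025,.0855,-.0015):
    hit=robot.move_straight([*p,z],vel=.015,contact_N=22)
    s=st(f"{z:.4f} {hit}")
    if hit or abs(s["wrist_force"][2])>25: break
robot.sleep(.2); st("end")
E
```

```text
grip 10.57 [ 0.5563 -0.2358  0.1035] [-3.141 -0.     1.571] [ 0.6  0.8 -0.8] [ 0.03  0.04 -0.05] 0.188
0.1025 False 10.82 [ 0.5564 -0.2359  0.1025] [3.142 0.    1.571] [ 0.4 -0.2 -0.6] [-0.04 -0.01 -0.03] 0.184
0.1010 False 11.07 [ 0.5565 -0.236   0.1016] [ 3.141 -0.     1.571] [-1.2 -0.5  5. ] [0.07 0.33 0.  ] 0.187
0.0995 False 11.32 [ 0.5565 -0.2361  0.1002] [3.141 0.    1.571] [-0.8  0.4  6.3] [0.13 0.43 0.01] 0.192
0.0980 False 11.57 [ 0.5566 -0.2361  0.0987] [3.141 0.    1.571] [-2.1  0.3  6.6] [0.11 0.4  0.06] 0.189
0.0965 False 11.82 [ 0.5566 -0.2361  0.0973] [3.141 0.    1.571] [-1.8 -0.7  5.6] [ 0.15  0.4  -0.03] 0.188
0.0950 False 12.07 [ 0.5566 -0.2361  0.0958] [3.141 0.    1.571] [-0.3  0.4  6.2] [0.18 0.36 0.07] 0.187
0.0935 False 12.32 [ 0.5566 -0.2361  0.0943] [3.141 0.    1.571] [-1.   0.2  5.8] [ 0.16  0.43 -0.06] 0.189
0.0920 False 12.57 [ 0.5566 -0.2361  0.0927] [3.141 0.    1.571] [-0.6  0.7  6.7] [ 0.15  0.44 -0.  ] 0.185
0.0905 False 12.82 [ 0.5566 -0.2361  0.0912] [3.141 0.    1.571] [-0.9  1.1  6.4] [ 0.12  0.41 -0.02] 0.188
0.0890 False 13.07 [ 0.5567 -0.2362  0.0903] [ 3.141 -0.     1.571] [-2.5  0.6 10.3] [ 0.25  0.64 -0.01] 0.186
0.0875 False 13.32 [ 0.5569 -0.2364  0.0901] [ 3.14e+00 -1.00e-03  1.57e+00] [-5.   2.4 17.9] [0.56 1.14 0.03] 0.183
0.0860 False 13.57 [ 0.557  -0.2366  0.0899] [ 3.139e+00 -1.000e-03  1.570e+00] [-5.9  2.5 26. ] [0.8  1.77 0.01] 0.188
end 13.77 [ 0.5571 -0.2367  0.0899] [ 3.139e+00 -1.000e-03  1.570e+00] [-6.5  2.2 27.1] [0.84 1.77 0.05] 0.184
```

The stop is hard at TCP z = 0.0900. The tight part began at 0.102 and 30 mm of travel was expected, so the dowel is home. I relieve the load, release, back off and look.

```bash
python3 - <<'E'
from probe import *
import pickle
robot.move_straight([.5565,-.2361,.0893],vel=.02); robot.sleep(.1); st("relax")
robot.grip(.6); st("open")
robot.move_straight([.5565,-.2361,.22],vel=.12); st("up")
robot.goto([.45,.02,.30],[pi,0,pi/2]); robot.sleep(.3); s=st()
o={n:robot.grab_frame(n) for n in("top","side")}; pickle.dump(o,open("f1.pkl","wb"))
from h import cloud
for n in o:
    P,d,C=cloud(o[n]); q=P[(abs(P[...,0]-.556)<.015)&(abs(P[...,1]+.236)<.015)&(P[...,2]>.105)]
    print(n,len(q),np.median(q,0).round(4),np.percentile(q[:,2],[50,90]).round(4))
a=o["side"]["image"][150:350,220:460]; cv2.imwrite("pics/s2.png",cv2.resize(a,(720,600),interpolation=cv2.INTER_CUBIC)[...,::-1])
E
```

```text
relax 14.18 [ 0.5572 -0.2366  0.0903] [3.140e+00 1.000e-03 1.571e+00] [-1.5  0.9  9.8] [0.13 0.43 0.03] 0.183
open 14.62 [ 0.5563 -0.236   0.0888] [-3.141 -0.     1.571] [ 1.2 -0.2  1. ] [-0.04  0.05  0.  ] 0.6
up 15.86 [ 0.556  -0.2358  0.2191] [-3.14  -0.     1.571] [-0.3  0.3 -0.6] [-0.    0.05  0.  ] 0.597
 17.27 [0.4502 0.0193 0.2998] [-3.141e+00  1.000e-03  1.569e+00] [ 0.6 -0.5  0.2] [-0.01 -0.01  0.03] 0.603
top 44 [ 0.5528 -0.2333  0.1163] [0.1163 0.1199]
side 60 [ 0.5538 -0.2311  0.1152] [0.1152 0.1201]
```

View pics/s2.png

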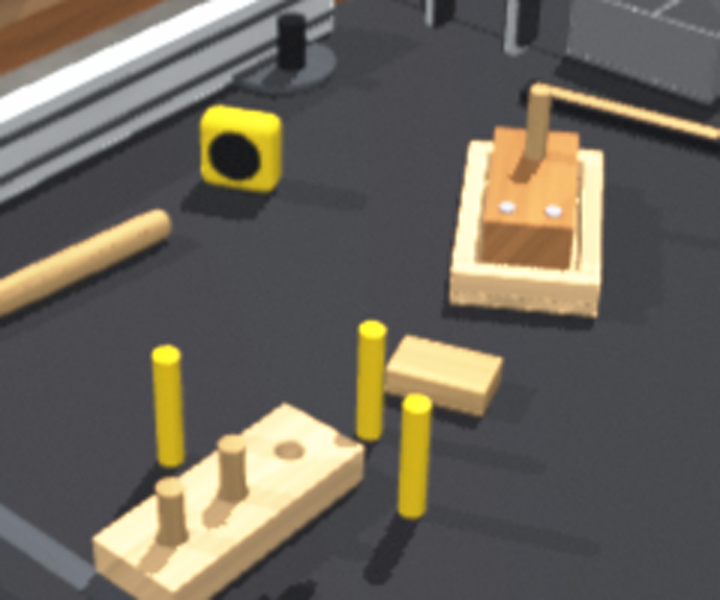

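The dowel stands upright in the rail at crop (538,120). Its top reads about 0.118 m, as it should when home. The two short dowels and everything else in view are where they were, and the robot is clear.

```bash
python3 -c "
from plant import robot
print(robot.close_job())"
```

```text
the job is handed in; nothing more can be done
None
```

The long dowel is in the rail's hole, seated on the bottom and released; I read at most about 27 N vertical push, and the job was handed in with about 17 s of the 72 s used.

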